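# Unload frieze bars from a ratchet-lift ware box

### The arm

A 6-joint arm with a two-finger parallel gripper is mounted at the origin on the work surface. World frame = base frame: x ahead of the robot, y to its left, z up, the work surface at z = 0. Lengths are in m, angles in rad, forces in N, time in s.
With the tool pointing down it reaches from about 0.35 to 0.975 m from the base axis. Payload 4.9 kg.
Tool frame: the origin (TCP) lies at the very end of the fingers, on their centre line; the grasp point (between the pads) lies ctrl.grip_point_offset behind it (ctrl.grip_point_offset is the distance from the TCP to the grasp point, in m); z points along the fingers, y is the direction in which the jaws open and shut (so a half turn about z gives the same grasp; the last joint's range is limited). The gripper opens to 85 mm and grips with 20 to 120 N. Pads are 22 mm wide; open, the fingers measure 114 mm over their backs; the gripper's body (76 mm by 85 mm) begins 54 mm behind the grasp point. The pads swing forward as they close: fully open they stand 13 mm farther back than shut.
Start: joints at [1.178, 0.053, 1.613, -0, 1.476, -0.119], TCP at [0.169, 0.602, 0.231] pointing down, gripper open.
Joint ranges: [-3.01, 3.01], [-1.01, 2.22], [0.06, 2.58], [-1.02, 4.17], [0.09, 2.62], [-3.14, 3.14]. Speed limits (rad/s): [2.57, 2.57, 3.14, 3.14, 3.14, 3.14].

### API

Orientations are given as a rotation vector (axis times angle).
In Python, from station import ctrl gives the robot as it stands. The module is installed in compiled form; this text tells all that it offers.
- The arm moves only by the shell command python3 -m creep 'ROWS' [FORCE]. ROWS is JSON, a list of rows, each a list of 5 numbers: the closure in counts, from 0 (fully open) to 255 (shut), then the shift along the tool's x, y, z in mm, then the turn about the tool's z in rad. A call has 1 to 12 rows; each row is the pose to reach, as a shift and turn from the pose commanded when the call began, along the tool's axes at that moment; what a row does not reach only later rows make up. A row lasts 1/12 s, in which the tool goes at most 41.7 mm and 7.16 degrees, less where a joint would pass 70% of its speed; a pose out of reach is approached as far as the arm can. A call with a gripper value outside its range is refused whole. The fingers move at their own pace and stop on an object; FORCE is the grip in N (left out, the last holds). Time passes only in rows, so rows that repeat a pose let the fingers close. It gives the time, the measured TCP pose, the force and the opening at its end, in the units of the state.
- ctrl.get_obs(): the state, without advancing time (a new reading comes with each control period).
- ctrl.get_image(name): name is "scene" or "top" or "wrist"; returns the picture (384x512x3 uint8, red, green, blue); there is no depth.
- ctrl.calibration(name): a dict with "fx", "fy", "cx", "cy" (pixels), "k1" (the pictures are not rectified: a ray, as slopes to the right and down, at radius r is drawn at 1 + k1 r^2 times it, then the intrinsics apply), "R" (3x3) and "t" (3): a world point X has camera coordinates R X + t. Camera axes: x right, y down, z forward; pixel columns grow to the right and rows downward; lengths in m; the calibration is good to about 2 mm. A picture is of the moment at which its call begins: read the wrist's pose just before it. calibration takes no time and is no camera call; for the wrist camera it gives the pose at the moment of the call.
- ctrl.finish_job(): hands the job in, once; it reports no verdict.
Trained networks look in the newest picture that a camera, given by its name, has taken for a name from the list of things; names that differ only in an ending like _2 or _b are one class to them, and where a whole thing is asked for, a point or a joint stands for the part that bears it (a point fixed in the world has none). Each returns a list of dicts, best first, with "conf" (0 to 1); they miss things now and then, are a little off and sometimes report something else, mostly with a low value. They report only what shows in the picture. A call takes as long as a camera call.
- ctrl.boxes_of(camera, label): "rect" ([left, top, width, height] in pixels, round what is visible of it).
- ctrl.outline_of(camera, label): "mask" (384x512 bool, what is visible of it) and "rect" ([left, top, width, height] in pixels, round what is visible of it).
The state is a dict: "t": time; "q": joint angles; "dq": joint speeds; "effort": joint torques, N m; "tool_pos": TCP position; "tool_rot": TCP orientation; "contact_force": force on the tool from outside, world axes, zero at the start; "wrist_torque": the same for the moment, N m; "opening": finger opening in m.
Only numpy, scipy, OpenCV 4.12 (cv2) and the standard library are available. Lean on these libraries where they do the work, as an engineer would, in place of code of your own. Each camera call takes 0.05 s, during which the arm holds its last target. There are 200 camera calls.

### The job

Set the terracotta frieze bars out for glazing: slide the ware box's lid fully open, raise its lift by the wooden handle until the pawl drops into the top notch and the lift stays up by itself, and lay every bar flat across the wooden board, side by side with a gap of about a finger's width or more between them. Then slide the lid fully shut, leaving the lift up; do not disturb the bottle or the clay lump.

Things in the scene. Friction and masses are not known exactly. Their poses are not given: they have to be found in the camera images.
- warebox: Fixed open-topped plywood box, 176 (x) x 266 (y) x 130 mm high. Origin: centre of its underside; x points the way the lid opens, y along its length, z up. Rails (290 mm over all in y) run on to x = +262 mm on legs. Outside its -y end a steel rack post, 146 mm tall with two teeth, stands at x = 34 to 60, y = -160 to -140 mm. Bars start inside, along x, at about y = -90, -30, 30, 90 mm.
- lid (a joint): Sliding lid, a flat plywood panel (top at 139 mm above the table, underside at 131 mm): m along the box's x axis, 0 = fully shut, 0.17 = fully open against its stop. It stays where it is left; takes about 2 to 4 N. It may start slightly ajar.
- lid_handle (a point): Centre of the lid's wooden bar handle, moves with the lid: bar 14 mm thick (box x) x 80 mm long (box y) x 14 mm high, its underside 16 mm above the lid; at box x = -60 mm + lid, y = 0, height 162 mm above the table. Axes as the box.
- lift (a joint): Platform in the box, slides up: m, 0 = down, 0.086 = upper stop. Raising takes 8 to 17 N. Its pawl holds it at 0.038 (lower notch) and 0.076 (top notch, the one wanted): raise it at least 6 mm past the notch, up to the stop is fine, then let go; it sinks back onto the tooth. It cannot be lowered again. Bars hit the lid if it is raised while the lid is shut.
- lift_handle (a point): Centre of the lift's wooden handle, which moves with the lift, outside the -y end of the box at box x = 0, y = -205 mm, 96 mm above the table when the lift is down: block 14 mm thick (box x) x 50 mm (box y) x 24 mm high on a 14 mm square stem below. Axes as the box.
- platform (a point): Centre of the top face of the lift platform, 44 mm above the table when down, 120 mm when in the top notch (10 mm below the rim). Low ribs 8 mm high between the bar places (16 mm wide, at y = -60, 0, 60 mm) and at both ends keep the bars apart.
- board_top (a point): Centre of the top face of the fixed wooden board, 200 (x) x 290 (y) x 18 mm; bars go across it, that is with their length along the board's x, side by side along its y. Axes: x across, y along, z up; the face is 18 mm above the table.
- bottle: Bystander: clear water bottle, 64 mm diameter, 200 mm tall, origin at the centre of its base. Leave alone.
- lump: Bystander: round lump of clay, 92 mm across, 50 mm high, origin at the centre of its base. Leave alone.
- pawl (a joint): Brass pawl on the lift: rad, about 0 when it has dropped fully to the rack (in a notch, or between notches), up to 0.4 while a tooth pushes it back.
- bar1_mid (a point): Terracotta frieze bar, 120 mm long (its x axis) x 28 mm wide (y) x 38 mm high (z): solid spine in the upper 22 mm, on four short feet 16 mm high. This point is its centre, half-way up. It may lie on any long side. There are 2 to 4 such bars.
- bar2_mid (a point): Terracotta frieze bar, 120 mm long (its x axis) x 28 mm wide (y) x 38 mm high (z): solid spine in the upper 22 mm, on four short feet 16 mm high. This point is its centre, half-way up. It may lie on any long side. There are 2 to 4 such bars.
- bar3_mid (a point): Terracotta frieze bar, 120 mm long (its x axis) x 28 mm wide (y) x 38 mm high (z): solid spine in the upper 22 mm, on four short feet 16 mm high. This point is its centre, half-way up. It may lie on any long side. There are 2 to 4 such bars.
- bar4_mid (a point): Terracotta frieze bar, 120 mm long (its x axis) x 28 mm wide (y) x 38 mm high (z): solid spine in the upper 22 mm, on four short feet 16 mm high. This point is its centre, half-way up. It may lie on any long side. There are 2 to 4 such bars.

How it is judged:
By the outcome, as a careful person would: the job done as asked, in the order asked, and still so for the second after the job is handed in, with the robot touching nothing.
Of bar1, bar2, bar3, bar4 only 2 to 4 are there at a start; the rules pass over those that are not, and their reading is None.
At some moment in a run one of bar1, bar2, bar3, bar4 may be knocked a few centimetres aside while the robot is not near it.
Once in a run the grip may slacken for a moment while it holds something.
It also fails if it takes over 210 s, if anything falls off the work surface, if the arm or the gripper's body presses on something with over 40 N, if the wrist force passes 120 N, or if a joint passes its speed limit or range.

## Working session

There is one attempt and no reset: what is moved stays moved. The work goes in short steps, Python scripts to look and compute and a shell command to move; the robot and the scene stay as the last step left them, time stands still between calls to the robot, and variables do not carry over. Pictures are saved under pics/ and viewed, about 12 in all and at most 16, crops included, and the job is handed in when it is done.

```bash
mkdir -p pics; cat > h.py <<'E'
import numpy as np, cv2, json
from scipy.spatial.transform import Rotation as Ro
from station import ctrl
def save(cam,name,img=None):
    im=ctrl.get_image(cam) if img is None else img
    cv2.imwrite('pics/'+name,im[:,:,::-1]); return im
def K(c): return np.array([[c['fx'],0,c['cx']],[0,c['fy'],c['cy']],[0,0,1.]])
def proj(c,X):
    X=np.atleast_2d(X)@np.array(c['R']).T+np.array(c['t']); s=X[:,:2]/X[:,2:]
    s=s*(1+c['k1']*(s**2).sum(1,keepdims=True)); return s*[c['fx'],c['fy']]+[c['cx'],c['cy']]
def back(c,uv,z):
    uv=np.atleast_2d(np.float64(uv)); d=(uv-[c['cx'],c['cy']])/[c['fx'],c['fy']]; s=d.copy()
    for _ in range(20): s=d/(1+c['k1']*(s**2).sum(1,keepdims=True))
    R=np.array(c['R']); C=-R.T@np.array(c['t']); r=np.c_[s,np.ones(len(s))]@R
    return C+r*((z-C[2])/r[:,2])[:,None]
def state():
    o=ctrl.get_obs(); return o
def show(o):
    R=Ro.from_rotvec(o['tool_rot']).as_matrix()
    print('t',round(o['t'],2),'pos',np.round(o['tool_pos'],4),'F',np.round(o['contact_force'],1),'open',round(o['opening'],4)); print(np.round(R,3)); return R
E
python3 - <<'E'
from h import *
o=state(); show(o); print(ctrl.grip_point_offset)
a=save('top','top0.png'); b=save('scene','scene0.png')
for cam in('top','scene'):
    c=ctrl.calibration(cam); print(cam,{k:np.round(v,3).tolist() for k,v in c.items()})
    for l in('warebox','lid','lid_handle','lift_handle','board_top','bottle','lump','bar1_mid','lift'):
        try: print(l,[(np.round(d['rect']).tolist(),round(d['conf'],2)) for d in ctrl.boxes_of(cam,l)][:5])
        except Exception as e: print(l,e)
E
```

```text
t 0.0 pos [0.1688 0.6011 0.23  ] F [-0.9  0.4  0.2] open 0.0856
[[-0.963  0.27  -0.001]
 [ 0.27   0.963 -0.002]
 [ 0.    -0.002 -1.   ]]
0.0187
top {'fx': 442.905, 'fy': 442.905, 'cx': 252.865, 'cy': 188.028, 'k1': -0.096, 'R': [[-0.0, -1.0, 0.006], [-0.989, -0.0, -0.146], [0.146, -0.006, -0.989]], 't': [-0.075, 0.634, 1.193]}
warebox [([224.0, 132.0, 150.0, 144.0], 0.68)]
lid [([229.0, 190.0, 114.0, 78.0], 0.78)]
lid_handle [([232.0, 186.0, 114.0, 81.0], 0.84)]
lift_handle [([343.0, 223.0, 28.0, 11.0], 0.64)]
board_top [([101.0, 188.0, 103.0, 80.0], 0.94)]
bottle [([173.0, 126.0, 26.0, 34.0], 0.75), ([344.0, 229.0, 31.0, 9.0], 0.34)]
lump [([125.0, 138.0, 26.0, 27.0], 0.96)]
bar1_mid [([124.0, 136.0, 30.0, 30.0], 0.18)]
lift [([341.0, 217.0, 31.0, 14.0], 0.58)]
scene {'fx': 495.242, 'fy': 495.242, 'cx': 248.959, 'cy': 195.94, 'k1': 0.067, 'R': [[-0.063, -0.998, 0.004], [-0.95, 0.059, -0.305], [0.305, -0.023, -0.952]], 't': [-0.016, 0.633, 1.156]}
warebox [([222.0, 135.0, 168.0, 159.0], 0.73)]
lid [([232.0, 185.0, 133.0, 93.0], 0.96)]
lid_handle [([234.0, 189.0, 129.0, 91.0], 0.78)]
lift_handle [([254.0, 230.0, 137.0, 54.0], 0.94)]
board_top [([90.0, 209.0, 120.0, 90.0], 0.77)]
bottle [([170.0, 132.0, 25.0, 41.0], 0.56)]
lump []
bar1_mid []
lift []
```

```bash
python3 -c "
import cv2,numpy as np
a=cv2.imread('pics/top0.png');b=cv2.imread('pics/scene0.png')
cv2.imwrite('pics/top0b.png',cv2.resize(a,(800,600)))"
```

```text
(no output)
```

View pics/top0b.png

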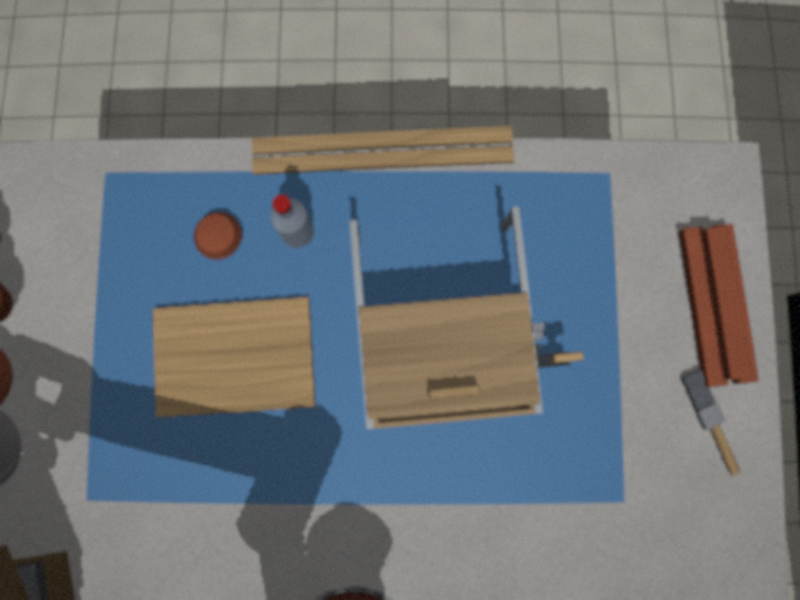

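View pics/scene0.png

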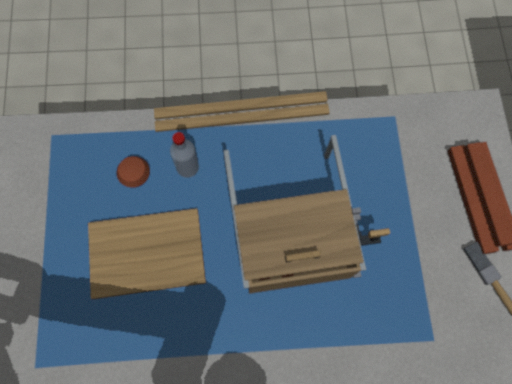

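The top view shows the lid with its bar handle at (452,385)/800 px, slightly ajar, the lift handle at (568,357), the board at (153–314, 297–417), and the bottle and lump behind the board. No bars are visible.

```bash
python3 - <<'E'
from h import *
c=ctrl.calibration('top'); s=1/1.5625
def p(l,z): 
    r=back(c,np.array(l)*s,z); return r[:,:2]
for n,l,z in [('lid',[(358,308),(527,292),(541,404),(367,419)],.139),('board',[(153,308),(307,297),(314,406),(156,417)],.018),('lidh',[(428,379),(477,378),(479,392),(429,396)],.169),('lifth',[(555,358),(583,357)],.108),('railends',[(353,221),(515,208)],.139),('front corners',[(370,427),(541,411)],.139),('lump',[(218,235)],.025),('bottle',[(295,230)],0.05),('cap',[(282,204)],.2)]:
    q=p(l,z); print(n,np.round(q,4).tolist(),'mean',np.round(q.mean(0),4))
    for i in range(len(q)):
        d=q[(i+1)%len(q)]-q[i]; 
        if len(q)>1: print('   ',np.round(np.linalg.norm(d),4),np.round(np.degrees(np.arctan2(d[1],d[0])),1))
E
```

```text
lid [[0.5969, -0.0128], [0.6238, -0.2936], [0.4391, -0.3119], [0.4159, -0.0285]] mean [ 0.5189 -0.1617]
    0.2821 -84.5
    0.1856 -174.3
    0.2844 94.7
    0.1817 5.0
board [[0.6118, 0.3721], [0.6325, 0.0868], [0.4348, 0.071], [0.413, 0.3578]] mean [0.523  0.2219]
    0.2861 -85.9
    0.1984 -175.4
    0.2877 94.3
    0.1993 4.1
lidh [[0.4796, -0.126], [0.481, -0.204], [0.4589, -0.2069], [0.4528, -0.1275]] mean [ 0.4681 -0.1661]
    0.078 -89.0
    0.0223 -172.6
    0.0796 94.4
    0.0268 3.0
lifth [[0.5156, -0.3445], [0.5171, -0.3926]] mean [ 0.5163 -0.3686]
    0.0481 -88.3
    0.0481 91.7
railends [[0.7445, -0.0032], [0.7678, -0.2775]] mean [ 0.7562 -0.1404]
    0.2753 -85.1
    0.2753 94.9
front corners [[0.403, -0.0334], [0.4277, -0.3117]] mean [ 0.4154 -0.1725]
    0.2793 -84.9
    0.2793 95.1
lump [[0.7476, 0.254]] mean [0.7476 0.254 ]
bottle [[0.7507, 0.107]] mean [0.7507 0.107 ]
cap [[0.7571, 0.1075]] mean [0.7571 0.1075]
```

```bash
cat >> h.py <<'E'
def plan(pos,head,o=None):
    "tool shift mm and turn to bring TCP to pos with tool y at heading head (deg)"
    o=o or state(); R=Ro.from_rotvec(o['tool_rot']).as_matrix()
    h=np.degrees(np.arctan2(R[1,1],R[0,1])); d=R.T@(np.array(pos)-o['tool_pos'])*1000
    t=-((head-h+180)%360-180)
    print('go',np.round(d,1),'turn',round(np.radians(t),3),'rows',int(np.ceil(max(np.linalg.norm(d)/41.7,abs(t)/7.16))))
O=np.array([.495,-.163]); YB=np.radians(5)
def box(x,y): return O+np.array([np.cos(YB)*x-np.sin(YB)*y,np.sin(YB)*x+np.cos(YB)*y])
E
python3 -m creep '[[0,-385,-257,-90,1.2],[0,-385,-257,-90,1.2],[0,-385,-257,-90,1.2],[0,-385,-257,-90,1.2],[0,-385,-257,-90,1.2],[0,-385,-257,-90,1.2],[0,-385,-257,-90,1.2],[0,-385,-257,-90,1.2],[0,-385,-257,-90,1.2],[0,-385,-257,-90,1.2],[0,-385,-257,-90,1.2],[0,-385,-257,-90,1.2]]' 60
python3 - <<'E'
from h import *
o=state(); show(o); print(o['q'])
plan([.45,-.17,.32],5,o)
E
```

```text
t: 2.0
tool_pos: [0.4731, 0.2465, 0.3228]
tool_rot: [2.115, 2.319, 0.002]
contact_force: [-0.0, 0.7, -0.2]
opening: 0.0855
t 2.0 pos [0.4731 0.2465 0.3228] F [-0.   0.7 -0.2] open 0.0855
[[-0.092  0.996  0.003]
 [ 0.996  0.092 -0.001]
 [-0.001  0.003 -1.   ]]
[ 0.34182521 -0.20654361  1.70763555 -0.00184817  1.63781667  0.2495963 ]
go [-412.6  -61.3    3.1] turn 0.005 rows 11
```

```bash
python3 -m creep '[[0,-412,-61,3,0.005],[0,-412,-61,3,0.005],[0,-412,-61,3,0.005],[0,-412,-61,3,0.005],[0,-412,-61,3,0.005],[0,-412,-61,3,0.005],[0,-412,-61,3,0.005],[0,-412,-61,3,0.005],[0,-412,-61,3,0.005],[0,-412,-61,3,0.005],[0,-412,-61,3,0.005],[0,-412,-61,3,0.005]]'
python3 - <<'E'
from h import *
o=state(); show(o); c=ctrl.calibration('wrist'); im=save('wrist','w1.png')
print(np.round(-np.array(c['R']).T@np.array(c['t']),3),np.round(c['R'],2).tolist(),c['fx'])
for l in('lid_handle','lid','lift_handle'): print(l,[(np.round(d['rect']).tolist(),round(d['conf'],2)) for d in ctrl.boxes_of('wrist',l)][:3])
E
```

```text
t: 3.0
tool_pos: [0.4489, -0.1672, 0.3179]
tool_rot: [-2.121, -2.316, -0.0]
contact_force: [0.2, -0.3, 0.1]
opening: 0.0852
t 3.0 pos [ 0.4489 -0.1672  0.3179] F [ 0.2 -0.3  0.1] open 0.0852
[[-0.088  0.996 -0.001]
 [ 0.996  0.088  0.001]
 [ 0.001 -0.001 -1.   ]]
[ 0.44  -0.082  0.461] [[1.0, 0.09, -0.0], [0.08, -0.94, 0.33], [0.03, -0.33, -0.94]] 313.3986320639374
lid_handle [([238.0, 22.0, 190.0, 260.0], 0.85)]
lid [([235.0, 20.0, 196.0, 262.0], 0.83)]
lift_handle [([283.0, 282.0, 18.0, 40.0], 0.86)]
```

View pics/w1.png

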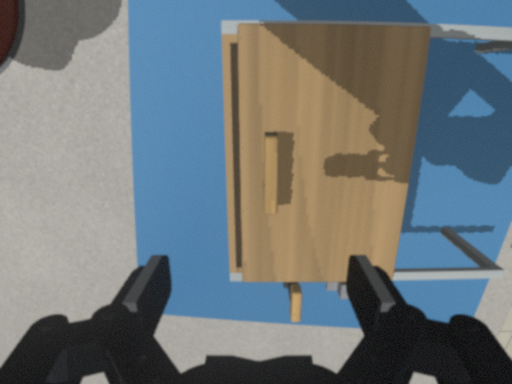

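The wrist view shows the lid handle (265–277, 137–213), the lift handle (289–301, 284–321), and a gap of about 15 px at the lid's near edge, so it is slightly ajar.

```bash
python3 - <<'E'
from h import *
c=ctrl.calibration('wrist')
def f(n,l,z):
    q=back(c,l,z)[:,:2]; print(n,np.round(q,4).tolist(),np.round(q.mean(0),4))
    if len(q)>1: d=q[0]-q[1]; print('  ',np.round(np.linalg.norm(d),4),np.round(np.degrees(np.arctan2(d[1],d[0])),1))
f('lidh',[(271,138),(271.5,213)],.169)
f('lifth',[(294.5,285),(295,321)],.108)
f('frontwall outer',[(222,36),(230,270)],.130)
f('lid near',[(238,25),(243,283)],.139)
f('rail outer end',[(221,21),(230,282)],.139)
f('lid far',[(430,26),(397,282)],.139)
i=lambda w:[(np.array(w)-O)@[np.cos(YB),np.sin(YB)],(np.array(w)-O)@[-np.sin(YB),np.cos(YB)]]
o=state()
h=back(c,[(271,176)],.169)[0]; print('handle in box',i(h[:2])); l=back(c,[(295,303)],.108)[0]; print('lift in box',i(l[:2]))
plan([h[0],h[1],.146],5,o)
E
```

```text
lidh [[0.4563, -0.1258], [0.4648, -0.2011]] [ 0.4606 -0.1635]
   0.0758 96.5
lifth [[0.5119, -0.3276], [0.5208, -0.3876]] [ 0.5164 -0.3576]
   0.0607 98.4
frontwall outer [[0.4009, -0.0378], [0.4255, -0.2977]] [ 0.4132 -0.1677]
   0.2611 95.4
lid near [[0.4162, -0.0281], [0.4428, -0.3087]] [ 0.4295 -0.1684]
   0.2819 95.4
rail outer end [[0.4002, -0.0261], [0.4269, -0.3088]] [ 0.4136 -0.1674]
   0.284 95.4
lid far [[0.597, -0.0093], [0.6314, -0.2911]] [ 0.6142 -0.1502]
   0.2839 97.0
handle in box [np.float64(-0.03463301061167001), np.float64(0.0035311316888723726)]
lift in box [np.float64(0.004626614435571721), np.float64(-0.19491380419340387)]
go [  0.8  10.6 172.4] turn 0.007 rows 5
```

```bash
python3 -m creep '[[0,0,11,40,0],[0,0,11,80,0],[0,0,11,120,0],[0,0,11,150,0],[0,0,11,171,0],[0,0,11,171,0],[120,0,11,171,0],[255,0,11,171,0],[255,0,11,171,0],[255,0,11,171,0],[255,0,11,171,0],[255,0,11,171,0]]' 60
python3 - <<'E'
from h import *
show(state())
E
```

```text
t: 4.2
tool_pos: [0.4609, -0.1651, 0.1487]
tool_rot: [2.116, 2.32, 0.001]
contact_force: [-2.3, 1.8, 18.1]
opening: 0.0128
t 4.2 pos [ 0.4609 -0.1651  0.1487] F [-2.3  1.8 18.1] open 0.0128
[[-0.092  0.996  0.002]
 [ 0.996  0.092 -0.001]
 [-0.001  0.002 -1.   ]]
```

```bash
python3 -m creep '[[255,0,0,-2,0],[255,0,4,-2,0],[255,0,16,-2,0],[255,0,32,-2,0],[255,0,50,-2,0],[255,0,68,-2,0],[255,0,86,-2,0],[255,0,104,-2,0],[255,0,120,-2,0],[255,0,134,-2,0],[255,0,142,-2,0],[255,0,142,-2,0]]'

```

```text
t: 5.2
tool_pos: [0.603, -0.1525, 0.1488]
tool_rot: [2.116, 2.32, -0.001]
contact_force: [3.1, -6.0, -3.8]
opening: 0.0124
```

```bash
python3 -m creep '[[255,0,3,0,0],[255,0,5,0,0],[255,0,7,0,0],[255,0,9,0,0],[255,0,9,0,0]]'

```

```text
t: 5.62
tool_pos: [0.6101, -0.1519, 0.1488]
tool_rot: [2.117, 2.32, -0.003]
contact_force: [0.2, -4.5, -3.3]
opening: 0.0127
```

```bash
python3 -m creep '[[255,0,3,0,0],[255,0,5,0,0],[255,0,5,0,0],[255,0,5,0,0]]'; python3 -m creep '[[255,0,3,0,0],[255,0,5,0,0],[255,0,5,0,0],[255,0,5,0,0]]'

```

```text
t: 5.95
tool_pos: [0.6102, -0.1519, 0.1488]
tool_rot: [-2.111, -2.313, 0.017]
contact_force: [-19.5, -4.7, 7.4]
opening: 0.013
t: 6.28
tool_pos: [0.6103, -0.1518, 0.1487]
tool_rot: [-2.105, -2.305, 0.031]
contact_force: [-39.6, -5.8, 16.1]
opening: 0.0127
```

```bash
sed -i 's/^O=.*/O=np.array([.5008,-.162]); YB=np.radians(5.1)/' h.py; python3 -m creep '[[255,0,-5,0,0],[255,0,-10,0,0],[0,0,-10,0,0],[0,0,-10,0,0],[0,0,-10,0,0],[0,0,-10,0,0],[0,0,-10,-30,0],[0,0,-10,-70,0],[0,0,-10,-110,0],[0,0,-10,-150,0],[0,0,-10,-150,0]]'
python3 - <<'E'
from h import *
o=state(); show(o); plan([*box(-.004,-.207),.25],5,o)
save('wrist','w2.png')
E
```

```text
t: 7.2
tool_pos: [0.6146, -0.1517, 0.3116]
tool_rot: [2.105, 2.31, 0.011]
contact_force: [0.3, -0.3, 3.5]
opening: 0.0856
t 7.2 pos [ 0.6146 -0.1517  0.3116] F [ 0.3 -0.3  3.5] open 0.0856
[[-0.093  0.996  0.017]
 [ 0.996  0.093 -0.006]
 [-0.007  0.016 -1.   ]]
go [-206.3 -120.    61.1] turn 0.006 rows 6
```

View pics/w2.png

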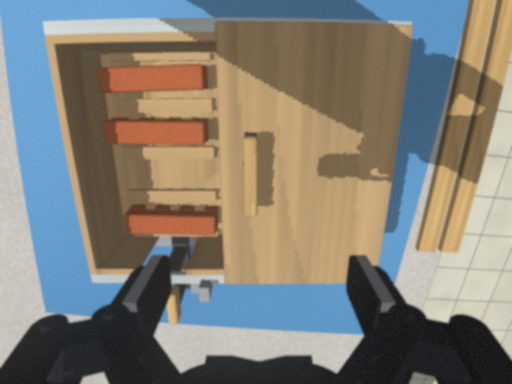

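Three bars show: at rows 78 and 132, and at row 220 (with feet showing). The place at about y=-30 is empty. I'll check whether they clear the lid edge.

```bash
python3 - <<'E'
from h import *
c=ctrl.calibration('wrist')
i=lambda w:np.round(np.c_[(w[:,:2]-O)@[np.cos(YB),np.sin(YB)],(w[:,:2]-O)@[-np.sin(YB),np.cos(YB)]],3).tolist()
print('lid edge',i(back(c,[(216,30),(224,280)],.139)))
for z in(.082,.072): print(z,i(back(c,[(101,79),(206,76),(105,132),(206,132),(129,219),(217,220)],z)))
print(i(back(c,[(174,300)],.108)))
E
python3 -m creep '[[0,-206,-120,-20,0],[0,-206,-120,-20,0],[0,-206,-120,-20,0],[0,-206,-120,-20,0],[0,-206,-120,-20,0],[0,-206,-120,-20,0],[0,-206,-120,60,0],[0,-206,-120,60,0],[0,-206,-120,60,0]]'
python3 - <<'E'
from h import *
o=state(); R=show(o); plan([*box(0,-.207),.078],5.1,o)
save('wrist','w3.png'); c=ctrl.calibration('wrist')
print(proj(c,[[*box(x,y),.108] for x in(-.007,.007) for y in(-.23,-.18)]).round())
E
```

```text
lid edge [[0.075, 0.132], [0.074, -0.132]]
0.082 [[-0.062, 0.092], [0.056, 0.094], [-0.066, 0.033], [0.053, 0.032], [-0.052, -0.079], [0.061, -0.081]]
0.072 [[-0.067, 0.092], [0.055, 0.094], [-0.071, 0.031], [0.052, 0.03], [-0.057, -0.084], [0.06, -0.085]]
[[0.002, -0.185]]
t: 8.0
tool_pos: [0.5059, -0.364, 0.2278]
tool_rot: [-2.106, -2.307, -0.001]
contact_force: [-0.2, 1.9, -2.2]
opening: 0.0855
t 8.0 pos [ 0.5059 -0.364   0.2278] F [-0.2  1.9 -2.2] open 0.0855
[[-0.091  0.996 -0.013]
 [ 0.996  0.091  0.013]
 [ 0.014 -0.012 -1.   ]]
go [ -7.4  14.6 149.6] turn 0.002 rows 4
[[266. 215.]
 [267. 162.]
 [281. 215.]
 [283. 162.]]
```

View pics/w3.png

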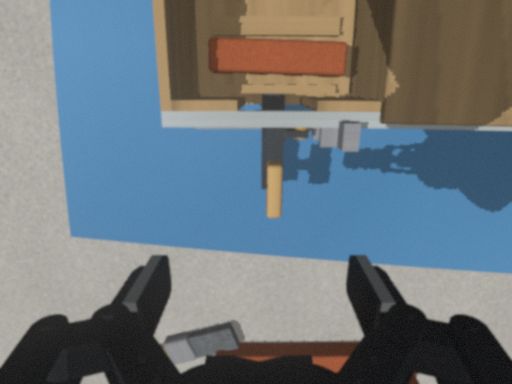

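The lift handle appears at (267–282, 165–217), within 3 px of the prediction. Descending.

```bash
python3 -m creep '[[0,-7,12,0,0],[0,-7,12,40,0],[0,-7,12,80,0],[0,-7,12,115,0],[0,-7,12,140,0],[0,-7,12,146,0],[120,-7,12,146,0],[255,-7,12,146,0],[255,-7,12,146,0],[255,-7,12,146,0],[255,-7,12,146,0],[255,-7,12,146,0]]' 100
```

```text
t: 9.05
tool_pos: [0.5196, -0.3742, 0.0957]
tool_rot: [-2.112, -2.318, 0.012]
contact_force: [-16.4, 0.4, 24.0]
opening: 0.0129
```

```bash
python3 -m creep '[[0,0,0,0,0],[0,0,0,0,0],[0,0,0,0,0],[0,0,0,0,0],[0,0,0,0,0],[0,0,0,0,0]]'; python3 -c "
from h import *
o=state(); show(o); plan([*box(0,-.207),.078],5.1,o)"
```

```text
t: 9.55
tool_pos: [0.5228, -0.3728, 0.0932]
tool_rot: [-2.117, -2.321, -0.0]
contact_force: [0.5, 0.8, 1.1]
opening: 0.0835
t 9.55 pos [ 0.5228 -0.3728  0.0932] F [0.5 0.8 1.1] open 0.0835
[[-0.092  0.996  0.   ]
 [ 0.996  0.092  0.   ]
 [ 0.     0.    -1.   ]]
go [ 4.9 -3.1 15.2] turn 0.003 rows 1
```

```bash
python3 -m creep '[[0,3,-3,10,0],[0,3,-3,15,0],[0,3,-3,15,0],[0,3,-3,15,0],[0,3,-3,15,0],[150,3,-3,15,0],[255,3,-3,15,0],[255,3,-3,15,0],[255,3,-3,15,0],[255,3,-3,15,0],[255,3,-3,15,0]]' 110
```

```text
t: 10.47
tool_pos: [0.5191, -0.3703, 0.0785]
tool_rot: [-2.117, -2.321, 0.001]
contact_force: [-5.3, 0.5, 13.7]
opening: 0.013
```

```bash
python3 -m creep '[[255,0,0,-4,0],[255,0,0,-12,0],[255,0,0,-20,0],[255,0,0,-28,0],[255,0,0,-36,0],[255,0,0,-44,0],[255,0,0,-52,0],[255,0,0,-60,0],[255,0,0,-68,0],[255,0,0,-75,0],[255,0,0,-80,0],[255,0,0,-80,0]]'
```

```text
t: 11.47
tool_pos: [0.519, -0.3702, 0.1566]
tool_rot: [-2.117, -2.32, 0.0]
contact_force: [3.2, -3.9, -8.8]
opening: 0.0125
```

```bash
python3 -m creep '[[255,0,0,-2,0],[255,0,0,-4,0],[255,0,0,-5,0],[255,0,0,-5,0],[255,0,0,-5,0]]'
```

```text
t: 11.88
tool_pos: [0.519, -0.3703, 0.1614]
tool_rot: [-2.117, -2.32, 0.0]
contact_force: [2.4, -3.1, -9.7]
opening: 0.0124
```

```bash
python3 -m creep '[[255,0,0,-2,0],[255,0,0,-5,0],[255,0,0,-5,0],[255,0,0,-5,0]]'
```

```text
t: 12.22
tool_pos: [0.519, -0.3702, 0.1649]
tool_rot: [-2.117, -2.32, 0.0]
contact_force: [5.5, -6.1, -15.0]
opening: 0.0122
```

```bash
python3 -m creep '[[255,0,0,3,0],[255,0,0,6,0],[255,0,0,9,0],[255,0,0,11,0],[255,0,0,11,0],[255,0,0,11,0]]'
```

```text
t: 12.72
tool_pos: [0.519, -0.3702, 0.1562]
tool_rot: [-2.117, -2.32, 0.001]
contact_force: [2.2, -5.4, -11.5]
opening: 0.0122
```

```bash
python3 -m creep '[[255,0,0,2,0],[255,0,0,3,0],[255,0,0,3,0],[255,0,0,3,0]]'
```

```text
t: 13.05
tool_pos: [0.519, -0.3702, 0.1543]
tool_rot: [-2.117, -2.321, 0.001]
contact_force: [-0.3, -3.7, -7.2]
opening: 0.0123
```

Resting on the tooth (0.0758). I'll release, rise, and look from above the box.

```bash
python3 -m creep '[[200,0,0,0,0],[0,0,0,0,0],[0,0,0,0,0],[0,0,0,0,0],[0,0,0,0,0],[0,0,0,-40,0],[0,0,0,-80,0],[0,0,0,-120,0],[0,0,0,-160,0],[0,0,0,-160,0],[0,0,0,-160,0]]'
python3 - <<'E'
from h import *
o=state(); show(o); plan([*box(0.05,-.08),.38],5.1,o)
E
```

```text
t: 13.97
tool_pos: [0.5207, -0.3711, 0.3196]
tool_rot: [2.111, 2.315, 0.0]
contact_force: [-0.3, -0.4, -0.5]
opening: 0.0852
t 13.97 pos [ 0.5207 -0.3711  0.3196] F [-0.3 -0.4 -0.5] open 0.0852
[[-0.092  0.996  0.006]
 [ 0.996  0.092 -0.006]
 [-0.006  0.006 -1.   ]]
go [129.6  49.5 -60.9] turn 0.003 rows 4
```

```bash
python3 -c "
from h import *
plan([*box(0.0,0),.36],95.1)"
python3 -m creep '[[0,209,0,-40,-1.567],[0,209,0,-40,-1.567],[0,209,0,-40,-1.567],[0,209,0,-40,-1.567],[0,209,0,-40,-1.567],[0,209,0,-40,-1.567],[0,209,0,-40,-1.567],[0,209,0,-40,-1.567],[0,209,0,-40,-1.567],[0,209,0,-40,-1.567],[0,209,0,-40,-1.567],[0,209,0,-40,-1.567]]'
python3 -m creep '[[0,0,0,0,0],[0,0,0,0,0],[0,0,0,0,0],[0,0,0,0,0]]'
python3 - <<'E'
from h import *
o=state(); show(o); c=ctrl.calibration('wrist'); im=save('wrist','w4.png')
i=lambda w:np.round(np.c_[(w[:,:2]-O)@[np.cos(YB),np.sin(YB)],(w[:,:2]-O)@[-np.sin(YB),np.cos(YB)]],3).tolist()
for d in ctrl.outline_of('wrist','bar1_mid'):
    m=d['mask'].astype(np.uint8); print(d['rect'],d['conf'],m.sum())
    p=np.argwhere(m)[:,::-1].astype(float)
    for z in(.148,.158):
        w=back(c,p,z); (cx,cy),(a,b),ang=cv2.minAreaRect(((w[:,:2]-O)*1000).astype(np.float32)); print(z,i(np.array([[cx/1000,cy/1000]])+O),a,b,ang)
E
```

```text
go [209.8  -0.3 -41.7] turn -1.568 rows 13
t: 14.97
tool_pos: [0.4997, -0.1617, 0.352]
tool_rot: [0.043, -3.138, -0.003]
contact_force: [-0.3, 0.2, 0.1]
opening: 0.0853
t: 15.3
tool_pos: [0.5001, -0.162, 0.3537]
tool_rot: [0.031, -3.141, -0.001]
contact_force: [-0.2, -0.7, -0.2]
opening: 0.0853
t 15.3 pos [ 0.5001 -0.162   0.3537] F [-0.2 -0.7 -0.2] open 0.0853
[[-1.    -0.019 -0.001]
 [-0.019  1.     0.   ]
 [ 0.001  0.    -1.   ]]
[159.7, 117.0, 37.3, 104.2] 0.67 3064
0.148 [[0.0, -0.089]] 124.62313079833984 36.277069091796875 3.4775631427764893
0.158 [[-0.002, -0.086]] 121.05167388916016 35.23744201660156 3.4775593280792236
[454.0, 256.8, 52.1, 51.9] 0.6 1854
0.148 [[0.185, 0.291]] 83.7531967163086 65.51179504394531 33.002010345458984
0.158 [[0.177, 0.283]] 81.35301971435547 63.63435363769531 33.00213623046875
```

View pics/w4.png

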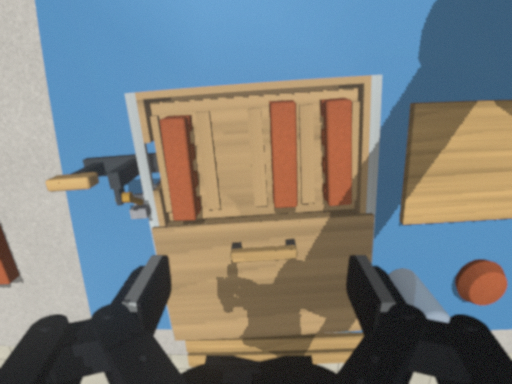

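Three bars stand upright on the raised platform: top-face centres at about (174,168), (284,154) and (338,152). The lift is staying up, with its handle at about (72,183).

```bash
cat >> h.py <<'E'
def inb(w): w=np.atleast_2d(w)[:,:2]-O; return np.round(np.c_[w@[np.cos(YB),np.sin(YB)],w@[-np.sin(YB),np.cos(YB)]],4).tolist()
E
python3 - <<'E'
from h import *
c=ctrl.calibration('wrist')
print(inb(back(c,[(174,168),(284,154),(338,152)],.158)))
print('ends',inb(back(c,[(284,100),(284,208),(338,98),(338,206)],.158)))
print('rim y',inb(back(c,[(364,120),(371,120),(380,120),(355,120)],.130)))
w=back(c,[(412,103),(403,222)],.018); print('board edge',w.round(4)); d=w[1]-w[0]; print(np.degrees(np.arctan2(d[1],d[0])))
E
python3 -m creep '[[120,0,0,60,-0.072],[120,0,0,60,-0.072],[120,0,0,60,-0.072],[120,0,0,60,-0.072],[120,0,0,60,-0.072],[120,0,0,60,-0.072]]' 70
python3 -c "
from h import *
o=state(); show(o); plan([*box(-.005,.031),.25],95.1,o)"
```

```text
[[-0.005, -0.0941], [-0.0122, 0.0294], [-0.0104, 0.0889]]
ends [[-0.0696, 0.032], [0.0517, 0.0267], [-0.068, 0.0885], [0.0537, 0.0897]]
rim y [[-0.0399, 0.1258], [-0.0394, 0.134], [-0.0388, 0.1445], [-0.0406, 0.1152]]
board edge [[0.4335 0.0672 0.018 ]
 [0.628  0.086  0.018 ]]
5.510847734389666
t: 15.9
tool_pos: [0.5011, -0.1625, 0.2969]
tool_rot: [-0.146, 3.135, -0.003]
contact_force: [-0.2, -0.1, 0.8]
opening: 0.0453
t 15.9 pos [ 0.5011 -0.1625  0.2969] F [-0.2 -0.1  0.8] open 0.0453
[[-0.996 -0.093  0.004]
 [-0.093  0.996 -0.002]
 [-0.003 -0.002 -1.   ]]
go [ 5.3 31.7 46.8] turn 0.004 rows 2
```

```bash
python3 -m creep '[[120,8,30,0,0],[120,8,30,40,0],[120,8,30,80,0],[120,8,30,120,0],[120,8,30,145,0],[120,8,30,160,0],[120,8,30,160,0],[120,8,30,160,0],[120,8,30,160,0]]' 70
python3 -c "
from h import *
o=state(); show(o);print(inb(o['tool_pos']))"
```

```text
t: 16.65
tool_pos: [0.4912, -0.1337, 0.1371]
tool_rot: [-0.146, 3.134, -0.003]
contact_force: [0.1, 0.2, 0.5]
opening: 0.0451
t 16.65 pos [ 0.4912 -0.1337  0.1371] F [0.1 0.2 0.5] open 0.0451
[[-0.996 -0.093  0.004]
 [-0.093  0.996 -0.002]
 [-0.004 -0.002 -1.   ]]
[[-0.0071, 0.029]]
```

```bash
python3 -m creep '[[180,0,0,0,0],[255,0,0,0,0],[255,0,0,0,0],[255,0,0,0,0],[255,0,0,0,0],[255,0,0,-8,0],[255,0,0,-20,0],[255,0,0,-40,0],[255,0,0,-70,0],[255,0,0,-100,0],[255,0,0,-100,0],[255,0,0,-100,0]]' 70
python3 - <<'E'
from h import *
o=state(); show(o)
B=np.array([.521,.2215]); a=np.radians(4.8)
for y in(.09,0,-.09):
    p=B+np.array([-np.sin(a)*y,np.cos(a)*y]); print(y,p); plan([*p,.24],94.8,o)
E
```

```text
t: 17.65
tool_pos: [0.4906, -0.1335, 0.2374]
tool_rot: [-0.146, 3.133, -0.004]
contact_force: [-0.7, -0.0, -2.2]
opening: 0.0267
t 17.65 pos [ 0.4906 -0.1335  0.2374] F [-0.7 -0.  -2.2] open 0.0267
[[-0.996 -0.093  0.005]
 [-0.093  0.996 -0.002]
 [-0.005 -0.003 -1.   ]]
0.09 [0.51346899 0.31118436]
go [-64.2 440.6  -3.5] turn 0.01 rows 11
0 [0.521  0.2215]
go [-63.3 350.6  -3.2] turn 0.01 rows 9
-0.09 [0.52853101 0.13181564]
go [-62.5 260.6  -3. ] turn 0.01 rows 7
```

```bash
python3 -m creep '[[255,-2,15,0,0],[255,-8,50,0,0],[255,-14,90,0,0],[255,-20,130,0,0],[255,-26,170,0,0],[255,-32,210,0,0],[255,-38,250,0,0],[255,-44,290,0,0],[255,-50,330,0,0],[255,-56,370,0,0],[255,-62,410,0,0],[255,-64,430,0,0.01]]'
python3 -m creep '[[255,0,11,0,0],[255,0,11,30,0],[255,0,11,60,0],[255,0,11,60,0],[255,0,11,60,0],[255,0,11,60,0]]'
python3 - <<'E'
from h import *
o=state(); show(o); plan([.5135,.3112,.037],94.8,o)
c=ctrl.calibration('wrist'); save('wrist','w5.png')
E
```

```text
t: 18.65
tool_pos: [0.5115, 0.3047, 0.2318]
tool_rot: [0.135, -3.135, -0.0]
contact_force: [-0.8, -1.1, -2.1]
opening: 0.0268
t: 19.15
tool_pos: [0.5125, 0.3115, 0.1749]
tool_rot: [-0.13, 3.139, -0.0]
contact_force: [0.3, -0.8, -2.0]
opening: 0.0262
t 19.15 pos [0.5125 0.3115 0.1749] F [ 0.3 -0.8 -2. ] open 0.0262
[[-0.997 -0.082  0.   ]
 [-0.082  0.997 -0.   ]
 [-0.    -0.    -1.   ]]
go [ -0.9  -0.4 137.9] turn -0.001 rows 4
```

View pics/w5.png

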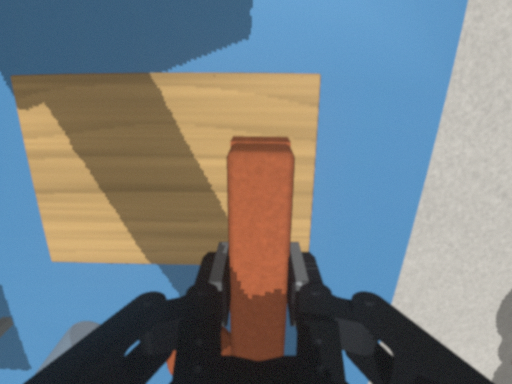

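The bar hangs square between the jaws over the board's left part, and the board's corners are at (12,75), (320,73), (309,263), (50,263).

```bash
python3 - <<'E'
from h import *
c=ctrl.calibration('wrist')
q=back(c,[(12,75),(320,73),(309,263),(50,263)],.018)[:,:2]; print(q.round(4).tolist(),q.mean(0).round(4))
for i in range(4): d=q[(i+1)%4]-q[i]; print(np.linalg.norm(d).round(4),np.degrees(np.arctan2(d[1],d[0])).round(1))
E
python3 -m creep '[[255,0,0,30,0],[255,0,0,65,0],[255,0,0,100,0],[255,0,0,120,0],[255,0,0,132,0],[255,0,0,138,0],[255,0,0,139,0],[255,0,0,139,0],[255,0,0,139,0]]'
```

```text
[[0.434, 0.0739], [0.4128, 0.3603], [0.6098, 0.3767], [0.636, 0.0839]] [0.5231 0.2237]
0.2872 94.2
0.1977 4.8
0.294 -84.9
0.2022 -177.2
t: 19.95
tool_pos: [0.514, 0.3128, 0.0377]
tool_rot: [-0.13, 3.135, 0.002]
contact_force: [0.3, -0.1, -1.9]
opening: 0.0264
```

```bash
python3 -m creep '[[255,0,0,1,0],[255,0,0,2,0],[255,0,0,3,0],[255,0,0,3,0]]'
```

```text
t: 20.28
tool_pos: [0.5137, 0.3128, 0.0362]
tool_rot: [-0.131, 3.137, 0.001]
contact_force: [-5.8, -2.2, 12.8]
opening: 0.0263
```

Contact. Release to a limited opening and rise.

```bash
python3 -m creep '[[220,0,0,-1,0],[120,0,0,-1,0],[120,0,0,-1,0],[120,0,0,-1,0],[120,0,0,-10,0],[120,0,0,-40,0],[120,0,0,-80,0],[120,0,0,-120,0],[120,0,0,-160,0],[120,0,0,-200,0],[120,0,0,-215,0],[120,0,0,-215,0]]'
python3 - <<'E'
from h import *
o=state(); show(o); plan([*box(-.008,.089),.25],95.1,o)
E
```

```text
t: 21.28
tool_pos: [0.5149, 0.3133, 0.2552]
tool_rot: [-0.13, 3.128, 0.007]
contact_force: [0.4, 0.8, 0.6]
opening: 0.0452
t 21.28 pos [0.5149 0.3133 0.2552] F [0.4 0.8 0.6] open 0.0452
[[-0.996 -0.083  0.011]
 [-0.083  0.997  0.005]
 [-0.011  0.004 -1.   ]]
go [  62.1 -383.5    2.9] turn -0.006 rows 10
```

```bash
python3 -m creep '[[120,62,-383,-20,-0.006],[120,62,-383,-20,-0.006],[120,62,-383,-20,-0.006],[120,62,-383,-20,-0.006],[120,62,-383,-20,-0.006],[120,62,-383,-20,-0.006],[120,62,-383,-20,-0.006],[120,62,-383,-20,-0.006],[120,62,-383,-20,-0.006],[120,62,-383,-20,-0.006],[120,62,-383,-20,-0.006],[120,62,-383,-20,-0.006]]'
python3 - <<'E'
from h import *
o=state(); show(o); c=ctrl.calibration('wrist'); im=save('wrist','w6.png'); plan([*box(-.008,.089),.137],95.1,o)
for p in([-.009,.089],[-.005,-.094]): print(proj(c,[[*box(p[0]+x,p[1]+y),.158] for x,y in((-.06,-.014),(-.06,.014),(.06,.014),(.06,-.014))]).round().tolist())
E
```

```text
t: 22.28
tool_pos: [0.4817, -0.0751, 0.2661]
tool_rot: [0.137, -3.137, -0.002]
contact_force: [1.2, 1.0, -0.6]
opening: 0.0451
t 22.28 pos [ 0.4817 -0.0751  0.2661] F [ 1.2  1.  -0.6] open 0.0451
[[-0.996 -0.087 -0.002]
 [-0.087  0.996  0.001]
 [ 0.002  0.001 -1.   ]]
go [ -3.5   0.6 129.1] turn -0.002 rows 4
[[241.0, 123.0], [276.0, 123.0], [274.0, 256.0], [243.0, 256.0]]
[[19.0, 131.0], [51.0, 130.0], [79.0, 259.0], [50.0, 259.0]]
```

View pics/w6.png

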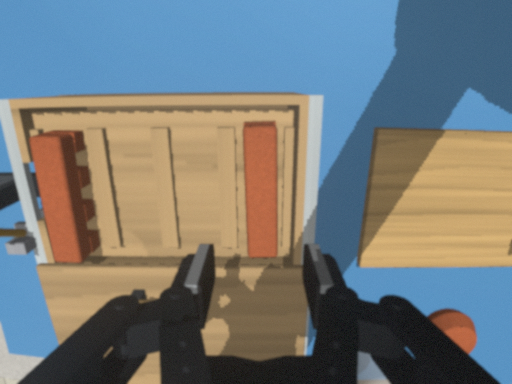

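```bash
python3 -m creep '[[138,-3,3,30,0],[138,-3,3,60,0],[138,-3,3,85,0],[138,-3,3,85,0],[138,-3,3,85,0],[138,-3,3,85,0]]'
python3 -c "
from h import *
o=state(); show(o); print(inb(o['tool_pos'])); plan([*box(-.008,.091),.137],95.1,o)"
```

```text
t: 22.83
tool_pos: [0.4858, -0.0708, 0.1837]
tool_rot: [-0.142, 3.137, -0.001]
contact_force: [-0.5, -0.8, -0.3]
opening: 0.0392
t 22.83 pos [ 0.4858 -0.0708  0.1837] F [-0.5 -0.8 -0.3] open 0.0392
[[-0.996 -0.091  0.002]
 [-0.091  0.996 -0.   ]
 [-0.002 -0.001 -1.   ]]
[[-0.0068, 0.0922]]
go [ 1.2 -1.1 46.7] turn 0.002 rows 2
```

```bash
python3 -m creep '[[138,1,-1,15,0],[138,1,-1,30,0],[138,1,-1,40,0],[138,1,-1,46,0],[138,1,-1,46,0],[138,1,-1,46,0]]' 70
python3 -m creep '[[180,0,0,0,0],[255,0,0,0,0],[255,0,0,0,0],[255,0,0,0,0],[255,0,0,0,0],[255,0,0,-8,0],[255,0,0,-20,0],[255,0,0,-40,0],[255,0,0,-70,0],[255,0,0,-100,0],[255,0,0,-100,0],[255,0,0,-100,0]]' 70
python3 - <<'E'
from h import *
o=state(); show(o)
B=np.array([.523,.2232]); a=np.radians(4.6)
for y in(0,-.09):
    p=B+np.array([-np.sin(a)*y,np.cos(a)*y]); print(y,p); plan([*p,.24],94.6,o)
E
```

```text
t: 23.33
tool_pos: [0.4846, -0.0726, 0.1371]
tool_rot: [-0.14, 3.138, -0.0]
contact_force: [0.3, -0.7, 0.4]
opening: 0.0394
t: 24.33
tool_pos: [0.4852, -0.073, 0.2391]
tool_rot: [-0.14, 3.134, -0.003]
contact_force: [0.1, -0.2, -2.1]
opening: 0.0268
t 24.33 pos [ 0.4852 -0.073   0.2391] F [ 0.1 -0.2 -2.1] open 0.0268
[[-0.996 -0.089  0.005]
 [-0.089  0.996 -0.002]
 [-0.005 -0.002 -1.   ]]
0 [0.523  0.2232]
go [-64.  291.7  -1.2] turn 0.009 rows 8
-0.09 [0.5302179 0.1334899]
go [-63.2 201.7  -1. ] turn 0.009 rows 6
```

```bash
python3 -m creep '[[255,-2,15,0,0],[255,-10,50,0,0],[255,-20,90,0,0],[255,-30,130,0,0],[255,-40,170,0,0],[255,-48,210,0,0],[255,-56,250,0,0],[255,-63,280,0,0],[255,-64,291,0,0.01],[255,-64,291,0,0.01],[255,-64,291,30,0.01],[255,-64,291,60,0.01]]'
python3 -m creep '[[255,0,0,30,0],[255,0,0,65,0],[255,0,0,100,0],[255,0,0,120,0],[255,0,0,132,0],[255,0,0,138,0],[255,0,0,138,0],[255,0,0,138,0],[255,0,0,138,0]]'

```

```text
t: 25.33
tool_pos: [0.5228, 0.2227, 0.1767]
tool_rot: [-0.125, 3.136, 0.0]
contact_force: [0.1, -0.7, -3.0]
opening: 0.0265
t: 26.08
tool_pos: [0.5228, 0.2228, 0.0392]
tool_rot: [-0.124, 3.137, 0.001]
contact_force: [0.2, -0.2, -2.3]
opening: 0.0266
```

```bash
python3 -m creep '[[255,0,0,1,0],[255,0,0,2,0],[255,0,0,3,0],[255,0,0,4,0],[255,0,0,4,0],[255,0,0,4,0]]'
```

```text
t: 26.58
tool_pos: [0.5224, 0.223, 0.0367]
tool_rot: [0.125, -3.139, 0.001]
contact_force: [-5.9, -3.3, 12.2]
opening: 0.0265
```

```bash
python3 -m creep '[[220,0,0,-1,0],[120,0,0,-1,0],[120,0,0,-1,0],[120,0,0,-1,0],[120,0,0,-10,0],[120,0,0,-40,0],[120,0,0,-80,0],[120,0,0,-120,0],[120,0,0,-160,0],[120,0,0,-200,0],[120,0,0,-220,0],[120,0,0,-220,0]]'
python3 - <<'E'
from h import *
o=state(); show(o); plan([*box(-.005,-.09),.26],95.1,o)
E
```

```text
t: 27.58
tool_pos: [0.5249, 0.2239, 0.2629]
tool_rot: [-0.124, 3.126, 0.005]
contact_force: [1.0, -0.1, 1.5]
opening: 0.0452
t 27.58 pos [0.5249 0.2239 0.2629] F [ 1.  -0.1  1.5] open 0.0452
[[-0.997 -0.079  0.013]
 [-0.079  0.997  0.004]
 [-0.013  0.003 -1.   ]]
go [  58.8 -472.8    1. ] turn -0.01 rows 12
```

```bash
python3 -m creep '[[138,59,-473,0,-0.01],[138,59,-473,0,-0.01],[138,59,-473,0,-0.01],[138,59,-473,0,-0.01],[138,59,-473,0,-0.01],[138,59,-473,0,-0.01],[138,59,-473,0,-0.01],[138,59,-473,0,-0.01],[138,59,-473,0,-0.01],[138,59,-473,0,-0.01],[138,59,-473,0,-0.01],[138,59,-473,0,-0.01]]'
python3 -m creep '[[138,0,0,0,0],[138,0,0,0,0],[138,0,0,0,0],[138,0,0,0,0]]'
python3 - <<'E'
from h import *
o=state(); show(o); print(inb(o['tool_pos'])); c=ctrl.calibration('wrist'); im=save('wrist','w7.png')
for p in([-.005,-.094],): print(proj(c,[[*box(p[0]+x,p[1]+y),.158] for x,y in((-.06,-.014),(-.06,.014),(.06,.014),(.06,-.014))]).round().tolist())
E
```

```text
t: 28.58
tool_pos: [0.4993, -0.2573, 0.2534]
tool_rot: [0.134, -3.137, 0.001]
contact_force: [-0.5, 0.3, 0.8]
opening: 0.0388
t: 28.92
tool_pos: [0.5006, -0.2519, 0.254]
tool_rot: [0.143, -3.138, -0.001]
contact_force: [-1.1, 0.5, 0.4]
opening: 0.039
t 28.92 pos [ 0.5006 -0.2519  0.254 ] F [-1.1  0.5  0.4] open 0.039
[[-0.996 -0.091 -0.   ]
 [-0.091  0.996  0.001]
 [ 0.     0.001 -1.   ]]
[[-0.0082, -0.0895]]
[[233.0, 125.0], [270.0, 125.0], [268.0, 264.0], [237.0, 264.0]]
```

View pics/w7.png

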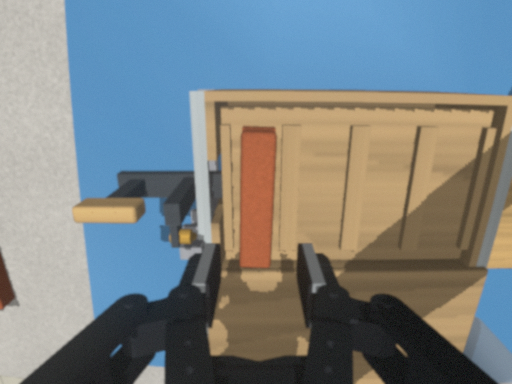

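```bash
python3 -m creep '[[138,-4,0,30,0],[138,-4,0,60,0],[138,-4,0,85,0],[138,-4,0,103,0],[138,-4,0,112,0],[138,-4,0,117,0],[138,-4,0,117,0],[138,-4,0,117,0],[138,-4,0,117,0]]' 70
python3 -m creep '[[180,0,0,0,0],[255,0,0,0,0],[255,0,0,0,0],[255,0,0,0,0],[255,0,0,0,0],[255,0,0,-8,0],[255,0,0,-20,0],[255,0,0,-40,0],[255,0,0,-70,0],[255,0,0,-100,0],[255,0,0,-100,0],[255,0,0,-100,0]]' 70
python3 -m creep '[[255,0,0,-3,0],[255,0,0,-3,0],[255,0,0,-3,0]]'
python3 - <<'E'
from h import *
o=state(); show(o)
plan([.530,.1335,.24],94.6,o)
E
```

```text
t: 29.72
tool_pos: [0.5056, -0.2533, 0.1393]
tool_rot: [-0.14, 3.136, -0.003]
contact_force: [-0.2, -0.2, -0.1]
opening: 0.0386
t: 30.72
tool_pos: [0.5056, -0.2537, 0.2404]
tool_rot: [-0.14, 3.134, -0.005]
contact_force: [-0.5, 0.2, -3.0]
opening: 0.0264
t: 30.97
tool_pos: [0.5038, -0.2524, 0.2384]
tool_rot: [0.14, -3.136, -0.003]
contact_force: [0.8, -0.1, -1.8]
opening: 0.0265
t 30.97 pos [ 0.5038 -0.2524  0.2384] F [ 0.8 -0.1 -1.8] open 0.0265
[[-0.996 -0.089 -0.003]
 [-0.089  0.996  0.002]
 [ 0.002  0.002 -1.   ]]
go [-60.5 382.1  -1. ] turn 0.009 rows 10
```

```bash
python3 -m creep '[[255,-2,15,0,0],[255,-8,50,0,0],[255,-14,90,0,0],[255,-20,130,0,0],[255,-26,170,0,0],[255,-32,210,0,0],[255,-38,250,0,0],[255,-44,290,0,0],[255,-50,330,0,0],[255,-56,360,0,0],[255,-60,380,0,0.01],[255,-60,382,0,0.01]]'
python3 -m creep '[[255,0,0,0,0],[255,0,0,0,0],[255,0,0,30,0],[255,0,0,60,0],[255,0,0,60,0],[255,0,0,60,0],[255,0,0,60,0]]'
python3 - <<'E'
from h import *
o=state(); show(o); plan([.530,.1335,.039],94.6,o)
save('wrist','w8.png'); save('top','t8.png')
c=ctrl.calibration('top')
for d in ctrl.outline_of('top','bar1_mid'):
    p=np.argwhere(d['mask'])[:,::-1].astype(float); w=back(c,p,.056)[:,:2]; (x,y),s,a=cv2.minAreaRect((w*1000).astype(np.float32)); print(round(d['conf'],2),np.round([x,y,*s,a]))
E
```

```text
t: 31.97
tool_pos: [0.5291, 0.137, 0.2392]
tool_rot: [0.132, -3.137, -0.003]
contact_force: [-0.9, -0.9, -2.0]
opening: 0.0267
t: 32.55
tool_pos: [0.5309, 0.1323, 0.1816]
tool_rot: [-0.122, 3.138, 0.0]
contact_force: [-0.0, -0.2, -1.7]
opening: 0.0264
t 32.55 pos [0.5309 0.1323 0.1816] F [-0.  -0.2 -1.7] open 0.0264
[[-0.997 -0.078  0.001]
 [-0.078  0.997  0.   ]
 [-0.001 -0.    -1.   ]]
go [  1.    1.3 142.6] turn -0.002 rows 4
```

View pics/w8.png

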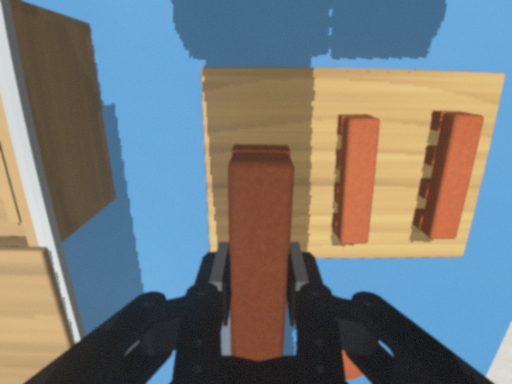

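The two placed bars stand flat on the board at (358,180) and (452,175). The third is over its own place, clear of them.

```bash
python3 -m creep '[[255,1,1,30,0],[255,1,1,65,0],[255,1,1,100,0],[255,1,1,124,0],[255,1,1,136,0],[255,1,1,142,0],[255,1,1,142,0],[255,1,1,142,0],[255,1,1,142,0]]'
python3 -m creep '[[255,0,0,1,0],[255,0,0,2,0],[255,0,0,3,0],[255,0,0,3,0],[255,0,0,3,0]]'
```

```text
t: 33.45
tool_pos: [0.5311, 0.1341, 0.0405]
tool_rot: [-0.124, 3.135, 0.0]
contact_force: [0.4, 0.2, -1.5]
opening: 0.0262
t: 33.87
tool_pos: [0.5304, 0.134, 0.0382]
tool_rot: [-0.125, 3.137, -0.0]
contact_force: [-5.9, -0.5, 10.3]
opening: 0.0266
```

```bash
python3 -m creep '[[220,0,0,-1,0],[120,0,0,-1,0],[120,0,0,-1,0],[120,0,0,-1,0],[120,0,0,-10,0],[120,0,0,-40,0],[120,0,0,-80,0],[120,0,0,-120,0],[120,0,0,-160,0],[120,0,0,-200,0],[120,0,0,-230,0],[120,0,0,-230,0]]'
python3 - <<'E'
from h import *
o=state(); show(o); plan([*box(.110,0),.30],5.1,o)
E
```

```text
t: 34.87
tool_pos: [0.5327, 0.1343, 0.2754]
tool_rot: [-0.124, 3.124, 0.002]
contact_force: [-0.2, 0.0, 1.8]
opening: 0.0449
t 34.87 pos [0.5327 0.1343 0.2754] F [-0.2  0.   1.8] open 0.0449
[[-0.997 -0.079  0.015]
 [-0.079  0.997  0.002]
 [-0.015  0.001 -1.   ]]
go [ -55.1 -291.8  -23.9] turn 1.561 rows 13
```

```bash
python3 -m creep '[[0,-55,-291,-24,1.561],[0,-55,-291,-24,1.561],[0,-55,-291,-24,1.561],[0,-55,-291,-24,1.561],[0,-55,-291,-24,1.561],[0,-55,-291,-24,1.561],[0,-55,-291,-24,1.561],[0,-55,-291,-24,1.561],[0,-55,-291,-24,1.561],[0,-55,-291,-24,1.561],[0,-55,-291,-24,1.561],[0,-55,-291,-24,1.561]]'
python3 -m creep '[[0,0,0,0,0.07],[0,0,0,0,0.07],[0,0,0,0,0.07],[0,0,0,0,0.07]]'
python3 - <<'E'
from h import *
o=state(); show(o); plan([*box(.110,0),.1485],5.1,o)
c=ctrl.calibration('wrist'); save('wrist','w9.png'); print(proj(c,[[*box(.11,.04),.169],[*box(.11,-.04),.169]]).round())
E
```

```text
t: 35.87
tool_pos: [0.6068, -0.1521, 0.2889]
tool_rot: [-2.056, -2.374, 0.0]
contact_force: [0.5, 0.0, -0.4]
opening: 0.0854
t: 36.2
tool_pos: [0.6069, -0.1518, 0.2891]
tool_rot: [-2.129, -2.31, 0.0]
contact_force: [-0.4, 0.1, 0.1]
opening: 0.0856
t 36.2 pos [ 0.6069 -0.1518  0.2891] F [-0.4  0.1  0.1] open 0.0856
[[-0.082  0.997 -0.   ]
 [ 0.997  0.082  0.   ]
 [ 0.    -0.    -1.   ]]
go [ -0.7   3.5 140.6] turn -0.007 rows 4
[[264. 142.]
 [264. 228.]]
```

View pics/w9.png

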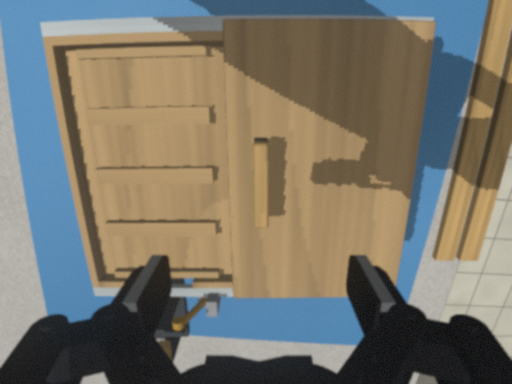

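The box is empty and the lid handle is at (261, 140–228), as predicted. Gripping it and closing the lid.

```bash
python3 -m creep '[[0,0,2,40,0],[0,0,2,80,0],[0,0,2,110,0],[0,0,2,130,0],[0,0,2,140,0],[0,0,2,140,0],[0,0,2,140,0],[120,0,2,140,0],[255,0,2,140,0],[255,0,2,140,0],[255,0,2,140,0],[255,0,2,140,0]]' 60
python3 -m creep '[[255,0,-4,0,0],[255,0,-16,0,0],[255,0,-32,0,0],[255,0,-50,0,0],[255,0,-68,0,0],[255,0,-86,0,0],[255,0,-104,0,0],[255,0,-122,0,0],[255,0,-138,0,0],[255,0,-150,0,0],[255,0,-160,0,0],[255,0,-160,0,0]]'
```

```text
t: 37.25
tool_pos: [0.6094, -0.1518, 0.1502]
tool_rot: [2.13, 2.308, 0.001]
contact_force: [-0.2, -0.7, -0.2]
opening: 0.0256
t: 38.25
tool_pos: [0.4485, -0.166, 0.1502]
tool_rot: [2.129, 2.306, -0.004]
contact_force: [-2.0, -4.5, 1.7]
opening: 0.0127
```

```bash
python3 -m creep '[[255,0,-4,0,0],[255,0,-7,0,0],[255,0,-9,0,0],[255,0,-11,0,0],[255,0,-11,0,0],[255,0,-11,0,0]]'
```

```text
t: 38.75
tool_pos: [0.4408, -0.1667, 0.1502]
tool_rot: [2.126, 2.303, 0.003]
contact_force: [8.2, -6.1, -2.8]
opening: 0.0125
```

```bash
python3 -m creep '[[255,0,-3,0,0],[255,0,-5,0,0],[255,0,-5,0,0],[255,0,-5,0,0]]'
python3 -m creep '[[255,0,4,0,0],[255,0,6,0,0],[0,0,6,0,0],[0,0,6,0,0],[0,0,6,0,0],[0,0,6,0,0],[0,0,6,-40,0],[0,0,6,-80,0],[0,0,6,-120,0],[0,0,6,-160,0],[0,0,6,-200,0],[0,0,6,-200,0]]'
python3 - <<'E'
from h import *
o=state(); show(o); plan([.45,0,.36],5.1,o)
E
```

```text
t: 39.08
tool_pos: [0.4408, -0.1667, 0.1503]
tool_rot: [2.118, 2.295, 0.019]
contact_force: [30.7, -5.6, -16.2]
opening: 0.0122
t: 40.08
tool_pos: [0.4418, -0.1664, 0.3597]
tool_rot: [2.12, 2.297, 0.006]
contact_force: [0.3, 1.2, 0.6]
opening: 0.0856
t 40.08 pos [ 0.4418 -0.1664  0.3597] F [0.3 1.2 0.6] open 0.0856
[[-0.08   0.997  0.014]
 [ 0.997  0.08  -0.007]
 [-0.009  0.013 -1.   ]]
go [165.2  21.5  -1.5] turn -0.009 rows 4
```

```bash
python3 - <<'E'
from h import *
a=ctrl.get_image('top'); b=ctrl.get_image('wrist')
save('','fin.png',np.hstack([a[60:340,60:450],b[::1,:][:280,:400]]))
E
```

```text
(no output)
```

View pics/fin.png

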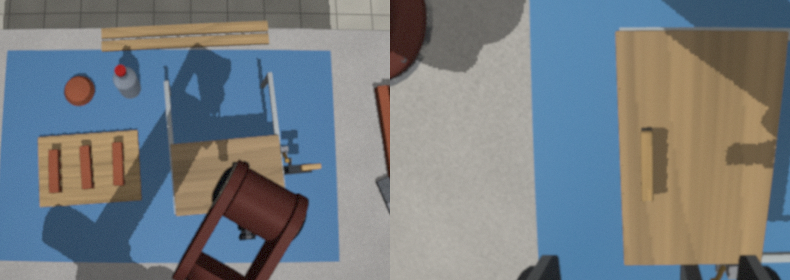

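The final picture shows the lid shut flush, three bars evenly spaced across the board at crop (54,171), (86,167) and (118,163), and the bottle and lump in place. One quick numeric check of lift and bars, then I'll hand in.

```bash
python3 - <<'E'
from h import *
c=ctrl.calibration('top'); print('lift handle px if up',proj(c,[*box(0,-.205),.184]),'down',proj(c,[*box(0,-.205),.108]),'seen (371,227)')
w=back(c,np.array([(54,171),(86,167),(118,163)])+60,.056)[:,:2]; print(w.round(3).tolist(),'placed x/y .514/.313 .522/.223 .530/.134')
print(ctrl.finish_job())
E
```

```text
lift handle px if up [[370.94446326 226.02166026]] down [[363.24484992 227.78764054]] seen (371,227)
[[0.513, 0.309], [0.524, 0.22], [0.536, 0.132]] placed x/y .514/.313 .522/.223 .530/.134
the job is handed in; nothing more can be done
None
```

I did the whole job in the order asked and handed it in at about 40 s of robot time; no verdict is reported.

- **Lid opened:** I slid it to its stop, where the force rose to about 40 N at the wrist.
- **Lift raised:** I took it to the upper stop (0.086 m) and let it settle onto the tooth at about 0.076 m. After release it stayed up by itself. In the last top picture its handle is at (371,227) px, against (371,226) expected if up and (363,228) if down.
- **Bars laid out:** three bars were in the box. They stand on their feet across the board about 90 mm apart, so the gaps are about 60 mm. The last picture puts each within about 6 mm of where I released it, and no knock showed.
- **Lid shut:** it travelled 0.170 m back to its stop, pressing at about 31 N, and looks flush in the picture.
- **Bystanders:** the bottle and the clay lump look to be where they started, judged by eye.

Two checks went less well. The network found no bars on the board in the top picture, so I measured the final bar positions by hand from the picture. My first grip on the lift handle was about 14 mm too high because I closed before the arm had settled; I opened and gripped again lower before lifting.

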